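Shim the rocking comparator stand

TASK

The gauge stand rocks because the foot at the corner farthest from its column is too short. Push the wooden wedge, thin end first, under that short foot until it is snug and the stand no longer rocks, then press down with a fingertip on the top of the plate over that foot to check that the corner does not dip. Only push and press: do not pick up the wedge or the stand, do not jack the stand out of level or shove it along the bench, and leave the other things on the bench where they are.

Things in the scene. Friction and masses are not known exactly. Their poses are not given: they have to be found in the camera images.
- stand: loose dial-gauge stand, 2.2 kg, level. Grey plate 220 (its x) x 200 (its y) x 25 mm, underside 36 mm and top 61 mm over the bench, on four round steel feet, diameter 28, at x = +-80, y = +-70 mm. Three reach the bench; the one at (+80, +70) ends 14 mm short. Origin: under the plate's centre, at bench level; z up. About 2 N down on the short corner tips it. Bench friction about 0.5 to 0.7
- column_top (a point): top of the stand's round column, 285 mm over the bench, at (-75, -62) mm from the stand's origin. A short arm with the dial gauge reaches from it along the stand's +x to x = +26 mm, 195 to 255 mm over the bench
- short_foot (a point): centre of the flat underside of the short foot (28 mm diameter), 14 mm above the bench; axes as the stand's. The free way in for the wedge is from the stand's +y side, heading along its -y; the plate's edge is 30 mm from this point there
- corner_top (a point): the point on the plate's top face straight above the short foot, 61 mm above the bench; the place to press
- wedge: loose wooden wedge, about 90 g, 110 (its x) x 45 (its y) mm, lying off the stand's +y side, nose roughly to the short foot. +x points to the thin nose (4 mm high, x = +55); the upright back (26 mm high) is at x = -55; the top slopes 1 in 5. Origin: centre of the underside. It meets the foot's near edge 50 mm behind the nose. Friction holds it where left
- wedge_back (a point): middle of the wedge's upright back face, 13 mm above the bench; axes as the wedge's. Pushing here takes under 1 N while the wedge slides free; the resistance climbs steeply past 5 N once it is snug under the foot; driven on at 10 N or more, wedge and stand slide along together
- wedge_nose (a point): middle of the wedge's thin front edge, 2 mm above the bench
- packer: bystander: loose square wooden block 55 x 55 x 30 mm, the same thickness all over; origin under its centre
- mug: bystander: loose white mug, radius 40, height 92 mm, handle at its +y; origin under its centre
- spacer: bystander: loose upright steel cylinder, radius 19, height 55 mm; origin under its centre
- tin: bystander: loose open parts tray 110 x 80 x 45 mm; origin under its centre
Things that resemble listed ones, but are neither listed nor needed, are in the scene too. Leave any pink, red or turquoise look-alike of the wedge alone.

How it is judged (in metres and radians):
On the way, in this order (a step that is already met when the one before it is completed fails the run):
1. the wedge is snug under the short foot, the stand level (contact force between wedge and stand above 0.5 N and y of short_foot in the frame of wedge between -0.02 and 0.02 m and angle between stand's own z axis and vertical below 0.022 rad and x of short_foot in the frame of wedge between -0.03 and 0.035 m), for 0.2 s.
2. the plate is pressed over the short foot and does not dip (contact force between the fingers and stand above 3 N and horizontal distance between the grasp point and corner_top below 0.045 m and height (world z) of the grasp point above 0.06 m and contact force between wedge and stand above 2 N and angle between stand's own z axis and vertical below 0.022 rad), for 0.2 s.
At the end, for the whole second after the job is handed in: The wedge lies flat and bears on the short foot (over 0.3 N), the foot's centre within 20 mm of the wedge's centre line and -30 to +35 mm along it from its middle; the stand is level within 0.022 rad and within 20 mm (short foot 25 mm) of its start; all at rest (contact force between wedge and stand above 0.3 N and y of short_foot in the frame of wedge between -0.02 and 0.02 m and angle between stand's own z axis and vertical below 0.022 rad and angle between wedge's own z axis and vertical below 0.05 rad and distance of stand from where it was at the start of the episode below 0.02 m and distance of short_foot from where it was at the start of the episode below 0.025 m and linear speed of each of stand, wedge below 0.01 m/s and x of short_foot in the frame of wedge between -0.03 and 0.035 m); the robot touches nothing.
It fails at once if the wedge is lifted or tipped off the bench (height (world z) of wedge above 0.012 m or angle between wedge's own z axis and vertical above 0.3 rad).
It fails at once if the stand is lifted, thrown over or shoved along (height (world z) of stand above 0.012 m or distance of stand from where it was at the start of the episode above 0.03 m or angle between stand's own z axis and vertical above 0.25 rad).
It fails at once if a bystander is disturbed (distance of any of packer, mug, spacer, tin from where it was at the start of the episode above 0.03 m).
It also fails if it takes over 58 s, if anything falls off the work surface, if the arm or the gripper's body presses on something with over 40 N, if the wrist force passes 120 N, or if a joint passes its speed limit or range.

ROBOT

A 7-joint arm with a two-finger parallel gripper is mounted at the origin on the work surface. World frame = base frame: x ahead of the robot, y to its left, z up, the work surface at z = 0. Lengths are in m, angles in degrees, forces in N, time in s.
With the tool pointing down it reaches from about 0.425 to 0.875 m from the base axis. Payload 4.7 kg.
Tool frame: the origin (TCP) lies at the very end of the fingers, on their centre line; the grasp point (between the pads) lies 19 mm behind it; z points along the fingers, y is the direction in which the jaws open and shut (so a half turn about z gives the same grasp; the last joint's range is limited). The gripper opens to 87 mm and grips with 3 to 60 N. Pads are 19 mm wide; open, the fingers measure 117 mm over their backs; the gripper's body (75 mm by 190 mm) begins 51 mm behind the grasp point.
Start: joints at [67.156, 18.392, -4.016, 83.108, 1.295, 78.541, -3.26], TCP at [0.261, -0.595, 0.223] pointing down, gripper open.
Joint ranges: [-163.93, 163.93], [-17.29, 119.83], [-79.2, 71.16], [3.27, 140.29], [-89.18, 269.18], [5.43, 117.66], [-154.24, 154.24]. Speed limits (degrees/s): [147.25, 147.25, 180, 180, 180, 180, 180].

INTERFACE

Orientations are given as [roll, pitch, yaw] about the fixed x, y, z axes, in that order (R = Rz(yaw) Ry(pitch) Rx(roll)).
In Python, from cell import * gives the robot as it stands.
- The arm moves only by the tool drive_tool, never from a script. Its argument "moves" is text: rows parted by semicolons, each of 5 numbers parted by spaces: the shift along the tool's x, y, z in m, then the turn about the tool's z in degrees, then the gripper's target within -1 to 1 (fully open at 1, half-way at 0, shut at -1). In form: x y z yaw fingers; .... A call has exactly 8 rows; each row is the pose to reach, as a shift and turn from the pose commanded when the call began, along the tool's axes at that moment; what a row does not reach only later rows make up. A row lasts 1/10 s, in which the tool goes at most 50 mm and 8.59 degrees, less where a joint would pass 70% of its speed; a pose out of reach is approached as far as the arm can. A call with a gripper value outside its range is refused whole. The fingers move at their own pace and stop on an object; "grip_force" is the grip in N (left out, the last holds). Time passes only in rows, so rows that repeat a pose let the fingers close, or fill a call up. It gives the time, the measured TCP pose, the force and the opening at its end, in the units of the state.
- get_obs(): the state, without advancing time (a new reading comes with each control period).
- read_camera(name): name is "side" or "top"; returns (picture, depth): 420x560x3 uint8, red, green, blue; 420x560 float32, m along the optical axis (not along the pixel's ray), 0 where there is no reading.
- calibration(name): a dict with "intrinsics" (3x3 intrinsics, pixels), "cam_to_world" (4x4, takes a point from camera to world coordinates). Camera axes: x right, y up, looking along -z (the intrinsics and any distortion apply to the point x, -y, -z); pixel columns grow to the right and rows downward; lengths in m; the calibration is good to about 2 mm. A picture is of the moment at which its call begins. calibration takes no time and is no camera call.
- sign_off(): hands the job in, once; it reports no verdict.
Trained networks look in the newest picture that a camera, given by its name, has taken for a name from the list of things; names that differ only in an ending like _2 or _b are one class to them, and where a whole thing is asked for, a point or a joint stands for the part that bears it (a point fixed in the world has none). Each returns a list of dicts, best first, with "conf" (0 to 1); they miss things now and then, are a little off and sometimes report something else, mostly with a low value. They report only what shows in the picture. A call takes as long as a camera call. They do not tell look-alikes from the thing itself.
- search_frame(camera, name): "uv" ([column, row] in pixels, amid what is visible of it).
- pinpoint(camera, name): "uv" ([column, row] in pixels: a listed point, or the origin of a listed thing).
The state is a dict: "time_s": time; "qpos": joint angles; "joint_velocities": joint speeds; "effort": joint torques, N m; "tool_pos": TCP position; "tool_rot": TCP orientation; "force": force on the tool from outside, world axes, zero at the start; "wrist_torque": the same for the moment, N m; "grip_width": finger opening in m.
Only numpy, scipy, OpenCV 4.12 (cv2) and the standard library are available. Lean on these libraries where they do the work, as an engineer would, in place of code of your own. Each camera call takes 0.05 s, during which the arm holds its last target. There are 200 camera calls.

## Working session

There is one attempt and no reset: what is moved stays moved. The work goes in short steps, Python scripts to look and compute and a tool call to move; the robot and the scene stay as the last step left them, time stands still between calls to the robot, and variables do not carry over. Pictures are saved under pics/ and viewed, about 8 in all and at most 12, crops included, and the job is handed in when it is done.

Besides the shell and the picture viewer there is one more tool, called after ">>>" as name(argument=value, ...), one argument or row to a line, values as JSON. drive_tool: Moves the arm, as the interface text tells. Its arguments: {"type":"object","properties":{"moves":{"type":"string"},"grip_force":{"type":"number"}},"required":["moves"]}

```bash
mkdir -p pics; cat > h.py <<'E'
from cell import *
import numpy as np, cv2
def world(cam,uv,D,r=2,z=None):
    c=calibration(cam);K=np.array(c["intrinsics"]);T=np.array(c["cam_to_world"])
    u,v=uv;x=(u-K[0,2])/K[0,0];y=(v-K[1,2])/K[1,1]
    d=np.array([x,-y,-1.])
    if z is not None:
        dw=T[:3,:3]@d; s=(z-T[2,3])/dw[2]; return T[:3,3]+s*dw
    p=D[max(0,int(v)-r):int(v)+r+1,max(0,int(u)-r):int(u)+r+1];p=p[p>0]
    return T[:3,3]+T[:3,:3]@(d*np.median(p)) if p.size else None
E
python3 - <<'E'
from h import *
o=get_obs();print(o)
for c in("side","top"):
    im,D=read_camera(c);cv2.imwrite(f"pics/{c}0.png",im[:,:,::-1]);np.save(f"D{c}",D);np.save(f"I{c}",im)
    k=calibration(c);print(c,{a:v for a,v in k.items()})
    for n,z in dict(column_top=.285,short_foot=.014,corner_top=.061,stand=0,wedge=0,wedge_back=.013,wedge_nose=.002,packer=0,mug=0,spacer=0,tin=0).items():
        for d in pinpoint(c,n)[:3]: print(c,n,np.round(d["uv"]),round(d["conf"],2),world(c,d["uv"],D,z=z).round(3))
E
```

```text
{'time_s': 0.0, 'qpos': array([67.15716402, 18.43939432, -4.01675845, 83.17383013,  1.29469791,
       78.54099941, -3.26088661]), 'joint_velocities': array([ 0.02422069,  0.03874827,  0.00125231, -0.0369605 , -0.01970344,
       -0.00603597,  0.01841048]), 'effort': array([-5.31927362e-04, -4.91290998e+01, -4.03769799e-01, -3.12535357e+01,
       -6.38032285e-02,  4.36724047e-02,  1.41085875e-04]), 'tool_pos': array([ 0.26050148, -0.59491783,  0.22146728]), 'tool_rot': array([-1.79891007e+02,  5.03270199e-03,  2.36527841e+01]), 'force': array([-0.92729019,  0.12655861, -0.04458541]), 'wrist_torque': array([-0.00840174, -0.01248742,  0.03578394]), 'grip_width': 0.08680452787336071}
side {'intrinsics': array([[422.07125656,   0.        , 274.63338965],
       [  0.        , 422.07125656, 205.54912241],
       [  0.        ,   0.        ,   1.        ]]), 'cam_to_world': array([[-0.70989334,  0.42054833, -0.56496951, -0.20423576],
       [-0.7042267 , -0.41155577,  0.57852105,  0.81138173],
       [ 0.0107796 ,  0.80855485,  0.58832206,  0.91200556],
       [ 0.        ,  0.        ,  
[... 1712 characters left out ...]
.061]
top stand [368. 246.] 0.98 [ 0.46  -0.148  0.   ]
top wedge [230. 239.] 0.95 [0.484 0.217 0.   ]
top wedge [287. 270.] 0.9 [0.403 0.068 0.   ]
top wedge [336. 168.] 0.84 [ 0.674 -0.069  0.   ]
top wedge_back [290. 179.] 0.98 [0.642 0.056 0.013]
top wedge_back [297. 281.] 0.84 [0.371 0.042 0.013]
top wedge_back [274. 209.] 0.6 [0.561 0.101 0.013]
top wedge_nose [278. 246.] 0.92 [0.464 0.092 0.002]
top wedge_nose [228. 256.] 0.88 [0.44  0.222 0.002]
top wedge_nose [317. 165.] 0.87 [ 0.683 -0.018  0.002]
top packer [177. 284.] 0.77 [0.369 0.354 0.   ]
top mug [142. 227.] 0.6 [0.52  0.449 0.   ]
top spacer [392. 160.] 0.71 [ 0.695 -0.224  0.   ]
top tin [185. 178.] 0.87 [0.651 0.336 0.   ]
```

```bash
python3 - <<'E'
from h import *
im=np.load("Itop.npy")[:,:,::-1]
cv2.imwrite("pics/topc.png",cv2.resize(im[130:330,130:430],None,fx=2.66,fy=2.66,interpolation=cv2.INTER_CUBIC))
im=np.load("Iside.npy")[:,:,::-1]
cv2.imwrite("pics/sidec.png",cv2.resize(im[130:330,150:450],None,fx=2.66,fy=2.66,interpolation=cv2.INTER_CUBIC))
E
```

```text
(no output)
```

View pics/topc.png

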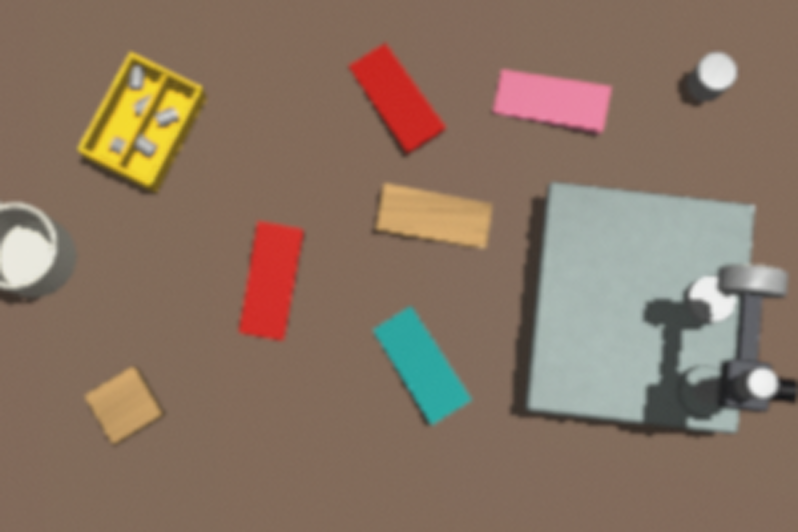

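View pics/sidec.png

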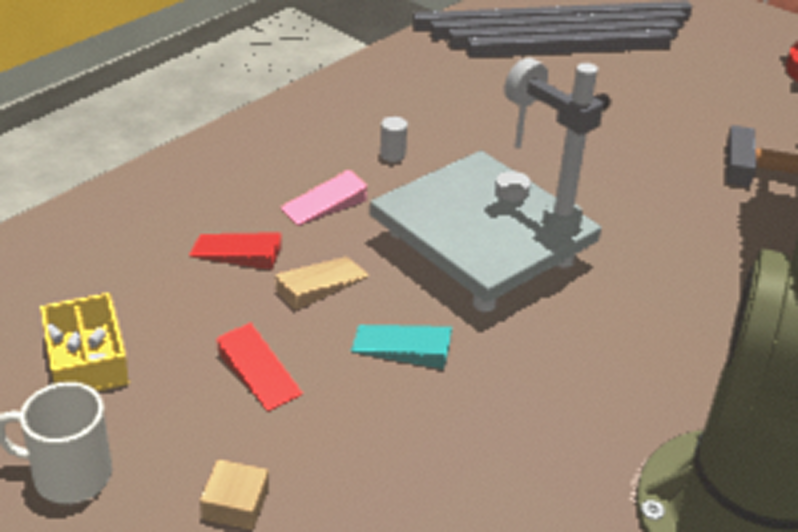

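The top view shows the wooden wedge at crop (433,215), which is about pixel (293,211). The side view shows its thick end towards +y and its nose towards the stand. The things it could be taken for are pink (338,168), red (279,167), red (232,235), teal (289,267) and the packer (176,282). I choose the wood-coloured one. The stand's short corner is at crop (552,183), opposite the column.

```bash
python3 - <<'E'
from h import *
im=np.load("Itop.npy");D=np.load("Dtop.npy")
c=calibration("top");K=c["intrinsics"];T=c["cam_to_world"]
v,u=np.mgrid[:420,:560]
P=np.stack([(u-K[0,2])/K[0,0],-(v-K[1,2])/K[1,1],-np.ones_like(u,float)],-1)*D[...,None]
W=P@T[:3,:3].T+T[:3,3]
hsv=cv2.cvtColor(im,cv2.COLOR_RGB2HSV)
# wedge
s=np.zeros(D.shape,bool);s[195:228,265:320]=1
m=s&(hsv[...,1]>95)&(hsv[...,2]>140)
print("wedge px",m.sum())
def rect(p):
    r=cv2.minAreaRect((p[:,:2]*1000).astype(np.float32));return r,cv2.boxPoints(r).round(1).tolist()
print(rect(W[m]));print("z pct",np.percentile(W[m][:,2],[2,25,50,75,98]).round(4))
A=np.c_[W[m][:,:2],np.ones(m.sum())];co=np.linalg.lstsq(A,W[m][:,2],rcond=None)[0];print("slope",co, np.hypot(*co[:2]))
s[:]=0;s[190:300,320:420]=1
m2=s&(abs(W[...,2]-.061)<.012)&(hsv[...,1]<60)
n,l,st,_=cv2.connectedComponentsWithStats(m2.astype(np.uint8));k=1+st[1:,4].argmax();m2=l==k
print("plate",m2.sum(),np.median(W[m2][:,2]),rect(W[m2]))
print("bench z",np.median(W[300:320,250:320,2]))
# corners via pixel on known height planes
for p in [(552,183),(755,206),(738,432),(528,410)]:
    print("plate corner",world("top",(p[0]/2.66+130-.3,p[1]/2.66+130-.3),D,z=.061).round(4))
for p,z in [((384,184),.026),((375,232),.026),((492,203),.004),((485,248),.004)]:
    print("wedge corner",world("top",(p[0]/2.66+130-.3,p[1]/2.66+130-.3),D,z=z).round(4))
E
```

```text
wedge px 764
(((461.2139892578125, 64.15565490722656), (113.03519439697266, 250.99440002441406), 81.48899841308594), [[328.70001220703125, 26.799999237060547], [577.0, -10.300000190734863], [593.7000122070312, 101.5], [345.5, 138.60000610351562]])
z pct [-0.0022  0.0074  0.0133  0.0195  0.027 ]
slope [-3.52668758  0.8530381   1.93501807] 3.6283879771516143
plate 5979 0.05973876856068805 (((460.6733093261719, -146.32217407226562), (201.3325958251953, 220.438720703125), 82.73735046386719), [[338.6000061035156, -232.1999969482422], [557.2999877929688, -260.1000061035156], [582.7000122070312, -60.400001525878906], [364.1000061035156, -32.5]])
bench z -0.0009325374131327058
plate corner [ 0.5792 -0.0623  0.061 ]
plate corner [ 0.5544 -0.2578  0.061 ]
plate corner [ 0.3394 -0.2305  0.061 ]
plate corner [ 0.3628 -0.0331  0.061 ]
wedge corner [0.5863 0.0995 0.026 ]
wedge corner [0.5386 0.1089 0.026 ]
wedge corner [ 0.5696 -0.0085  0.004 ]
wedge corner [ 5.242e-01 -4.000e-04  4.000e-03]
```

```bash
cat >> h.py <<'E'
from scipy.optimize import least_squares
def rot(a): c,s=np.cos(a),np.sin(a);return np.array([[c,-s],[s,c]])
def proj(cam,P):
    c=calibration(cam);K=c["intrinsics"];T=c["cam_to_world"]
    q=(np.asarray(P)-T[:3,3])@T[:3,:3];q=q*[1,-1,-1]
    return np.c_[K[0,0]*q[:,0]/q[:,2]+K[0,2],K[1,1]*q[:,1]/q[:,2]+K[1,2]]
L=np.array([[x,y,z] for y in(-.0225,.0225) for x,z in((-.055,0),(-.055,.026),(.055,0),(.055,.004))])
def wpts(x,y,a): return np.c_[L[:,:2]@rot(a).T+[x,y],L[:,2]]
def fitwedge(im,cam,g):
    """wedge pose by silhouette overlap, g=(x,y,heading rad)"""
    from scipy.optimize import minimize
    hsv=cv2.cvtColor(im,cv2.COLOR_RGB2HSV)
    p=proj(cam,wpts(*g));lo=(p.min(0)-12).astype(int);hi=(p.max(0)+12).astype(int)
    m=np.zeros(im.shape[:2],np.float32)
    w=((hsv[...,0]>11)&(hsv[...,0]<24)&(hsv[...,1]>95)&(hsv[...,2]>95))
    m[lo[1]:hi[1],lo[0]:hi[0]]=w[lo[1]:hi[1],lo[0]:hi[0]]
    mb=cv2.GaussianBlur(m,(0,0),.8)
    def cost(s):
        q=np.array(g)+np.array(s)*[.01,.01,.1]
        h=cv2.convexHull((proj(cam,wpts(*q))*16).astype(np.int32)+8*0)
        r=np.zeros_like(m);cv2.fillConvexPoly(r,h,1.,cv2.LINE_8,4)
        return np.abs(cv2.GaussianBlur(r,(0,0),.8)-mb).sum()
    r=minimize(cost,[0,0,0],method="Nelder-Mead",options=dict(initial_simplex=[[0,0,0],[1,0,0],[0,1,0],[0,0,1]],xatol=.01))
    return np.array(g)+r.x*[.01,.01,.1],r.fun,m.sum()
E
python3 - <<'E'
from h import *
g=(.5547,.05,np.deg2rad(-98))
for c in("top","side"):
    q,f,n=fitwedge(np.load(f"I{c}.npy"),c,g);print(c,q[:2].round(4),np.rad2deg(q[2]).round(1),f,n)
# side-view plate
for c in ("top","side"):
    S=[[x,y] for x in(-.11,.11) for y in(-.1,.1)]
    P=np.c_[np.array(S)@rot(np.deg2rad(-7.27)).T+[.4607,-.1463],np.full(4,.061)]
    print(c,proj(c,P).round(1).tolist())
E
```

```text
top [0.556  0.0502] -100.0 14.84843635559082 798.0
side [0.5611 0.048 ] -95.3 207.29293823242188 210.0
top [[407.6, 292.3], [328.2, 283.3], [414.1, 206.1], [336.7, 197.3]]
side [[376.3, 214.6], [333.3, 238.2], [330.3, 185.7], [288.2, 205.0]]
```

>>> drive_tool(
  moves="0 0 -0.05 -8 -0.6; 0 0 -0.1 -16 -0.6; 0 0 -0.15 -24 -0.6; 0 0 -0.18 -32 -0.6; 0 0 -0.18 -40 -0.6; 0 0 -0.18 -48 -0.6; 0 0 -0.18 -56 -0.6; 0 0 -0.18 -60 -0.6",
)

```text
time_s: 2.0
tool_pos: [0.2607, -0.5955, 0.4026]
tool_rot: [180.0, 0.0, 83.9]
force: [-0.1, 0.6, -0.3]
grip_width: 0.0314
```

>>> drive_tool(
  moves="0.045 0.013 0 0 -0.6; 0.09 0.026 0 0 -0.6; 0.135 0.039 0 0 -0.6; 0.18 0.052 0 0 -0.6; 0.225 0.065 0 0 -0.6; 0.27 0.078 0 0 -0.6; 0.315 0.091 0 0 -0.6; 0.36 0.104 0 0 -0.6",
)

```text
time_s: 2.8
tool_pos: [0.4043, -0.2472, 0.4029]
tool_rot: [180.0, 0.1, 83.6]
force: [0.6, -0.4, 0.3]
grip_width: 0.0171
```

>>> drive_tool(
  moves="0.046 0.013 0 0 -0.6; 0.092 0.026 0 0 -0.6; 0.138 0.040 0 0 -0.6; 0.184 0.053 0 0 -0.6; 0.23 0.067 0 0 -0.6; 0.276 0.080 0 0 -0.6; 0.322 0.094 0 0 -0.6; 0.366 0.107 0 0 -0.6",
)

```text
time_s: 3.6
tool_pos: [0.5512, 0.1046, 0.403]
tool_rot: [179.9, 0.0, 83.6]
force: [0.2, -1.0, 0.8]
grip_width: 0.0173
```

>>> drive_tool(
  moves="0.04 0.012 0.03 -3 -0.6; 0.054 0.012 0.08 -3 -0.6; 0.054 0.012 0.13 -3 -0.6; 0.054 0.012 0.18 -3 -0.6; 0.054 0.012 0.23 -3 -0.6; 0.054 0.012 0.28 -3 -0.6; 0.054 0.012 0.33 -3 -0.6; 0.054 0.012 0.36 -3 -0.6",
)

```text
time_s: 4.4
tool_pos: [0.5667, 0.1541, 0.0389]
tool_rot: [-179.8, 0.1, 86.6]
force: [-0.9, -0.7, -0.3]
grip_width: 0.0175
```

```bash
python3 - <<'E'
from h import *
o=get_obs();print(o["tool_pos"],o["tool_rot"],o["force"])
im,D=read_camera("top");cv2.imwrite("pics/t1.png",cv2.resize(im[130:330,130:430,::-1],None,fx=2.66,fy=2.66))
print(fitwedge(im,"top",(.556,.05,np.deg2rad(-100))))
E
```

```text
[0.56671175 0.15408955 0.03887712] [-1.79786140e+02  8.28355983e-02  8.66447755e+01] [-0.9188429  -0.66500701 -0.33785167]
(array([ 0.5546408 ,  0.04669721, -1.68790363]), np.float64(638.0), np.float32(150.0))
```

View pics/t1.png

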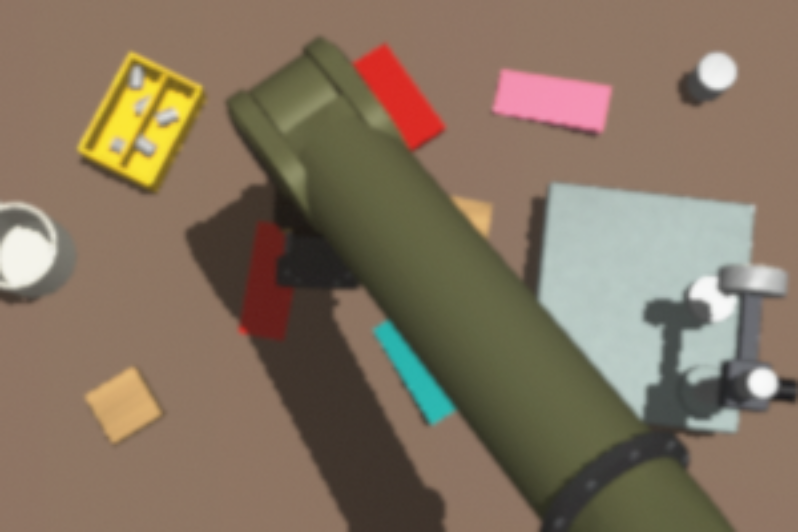

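The arm covers the wedge in the top view, with only its nose showing at crop (472,215). Before pushing, I'll check how high the forearm is relative to the column.

```bash
python3 - <<'E'
from h import *
im,D=read_camera("top")
for p in[(320,90),(380,200),(480,310),(560,400),(620,480),(680,520)]:
    uv=(p[0]/2.66+130,p[1]/2.66+130);print(p,world("top",uv,D).round(3))
for uv in [(420,330),(450,360),(470,390),(490,410)]: print(uv,im[uv[1],uv[0]],world("top",uv,D).round(3))
im,D=read_camera("side");cv2.imwrite("pics/s1.png",im[:,:,::-1])
E
```

```text
(320, 90) [0.58  0.144 0.442]
(380, 200) [0.491 0.103 0.501]
(480, 310) [0.414 0.044 0.558]
(560, 400) [0.359 0.002 0.598]
(620, 480) [ 0.315 -0.025  0.629]
(680, 520) [ 0.294 -0.053  0.648]
(420, 330) [143 119 101] [ 0.242 -0.274 -0.001]
(450, 360) [95 96 65] [ 0.25  -0.129  0.687]
(470, 390) [109 110  73] [ 0.213 -0.15   0.695]
(490, 410) [143 118  99] [ 0.041 -0.442 -0.   ]
```

View pics/s1.png

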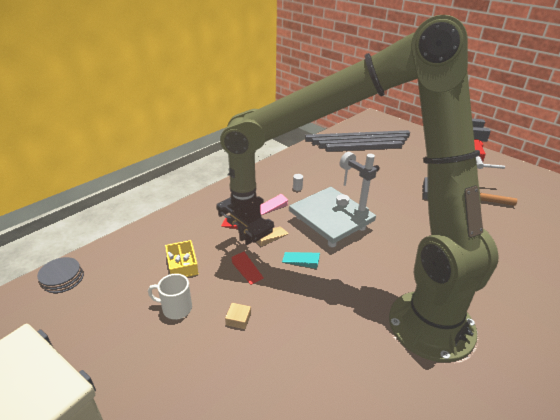

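>>> drive_tool(
  moves="0 0 0.015 0 -0.6; 0 0 0.032 0 -0.6; -0.014 0 0.032 0 -0.6; -0.028 0 0.032 0 -0.6; -0.042 0 0.032 0 -0.6; -0.056 0 0.032 0 -0.6; -0.07 0 0.032 0 -0.6; -0.084 0 0.032 0 -0.6",
)

```text
time_s: 5.35
tool_pos: [0.5641, 0.0702, 0.0111]
tool_rot: [179.9, -0.0, 86.6]
force: [0.7, 2.3, 1.7]
grip_width: 0.0173
```

```bash
python3 - <<'E'
from h import *
o=get_obs();print(o["tool_pos"],o["tool_rot"],o["force"])
im,D=read_camera("side");cv2.imwrite("pics/s2.png",cv2.resize(im[160:280,200:360,::-1],None,fx=5,fy=5,interpolation=cv2.INTER_CUBIC))
im,D=read_camera("top");cv2.imwrite("pics/t2.png",cv2.resize(im[160:260,260:410,::-1],None,fx=5,fy=5,interpolation=cv2.INTER_CUBIC))
for c in("side","top"):
  for n,z in (("wedge_nose",.002),("wedge",0),("wedge_back",.013),("short_foot",.014)):
    for d in pinpoint(c,n): print(c,n,np.round(d["uv"]),round(d["conf"],2),world(c,d["uv"],D,z=z).round(3))
E
```

```text
[0.56407947 0.07016805 0.01107803] [ 1.79935155e+02 -2.34904332e-02  8.66270308e+01] [0.72703894 2.31545533 1.71048942]
side wedge_nose [281. 256.] 0.97 [0.466 0.094 0.002]
side wedge_nose [225. 222.] 0.83 [0.72  0.109 0.002]
side wedge_nose [259. 279.] 0.59 [0.442 0.213 0.002]
side wedge_nose [292. 223.] 0.48 [ 0.555 -0.055  0.002]
side wedge [238. 222.] 0.88 [0.694 0.073 0.   ]
side wedge [300. 260.] 0.78 [0.413 0.063 0.   ]
side wedge [250. 266.] 0.65 [0.503 0.193 0.   ]
side wedge [268. 209.] 0.62 [ 0.674 -0.054  0.   ]
side wedge [278. 228.] 0.58 [ 0.573 -0.001  0.   ]
side wedge_back [254. 225.] 0.82 [0.629 0.057 0.013]
side wedge_back [318. 263.] 0.77 [0.356 0.046 0.013]
side wedge_back [265. 232.] 0.58 [0.574 0.056 0.013]
side wedge_back [237. 256.] 0.55 [0.555 0.199 0.013]
side wedge_back [282. 198.] 0.42 [ 0.674 -0.126  0.013]
side short_foot [302. 219.] 0.64 [ 0.535 -0.081  0.014]
top wedge_nose [316. 164.] 0.96 [ 0.685 -0.016  0.002]
top wedge_nose [276. 248.] 0.88 [0.459 0.097 0.002]
top wedge_nose [265. 149.] 0.67 [0.728 0.123 0.002]
top wedge_nose [228. 254.] 0.55 [0.445 0.221 0.002]
top wedge [337. 167.] 0.95 [ 0.676 -0.072  0.   ]
top wedge [286. 268.] 0.89 [0.406 0.072 0.   ]
top wedge [280. 167.] 0.79 [0.677 0.083 0.   ]
top wedge [232. 236.] 0.55 [0.491 0.213 0.   ]
top wedge_back [297. 284.] 0.96 [0.366 0.042 0.013]
top wedge_back [236. 216.] 0.8 [0.545 0.199 0.013]
top wedge_back [355. 172.] 0.72 [ 0.659 -0.119  0.013]
```

View pics/s2.png

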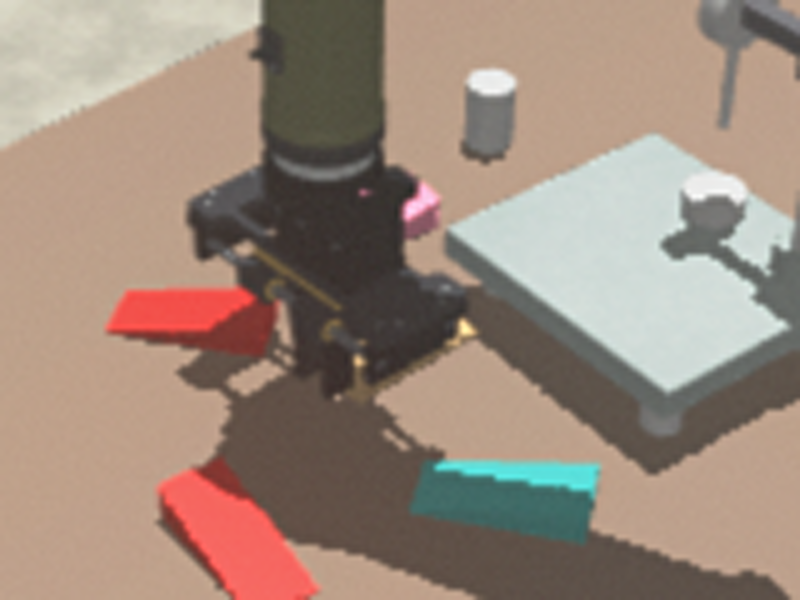

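View pics/t2.png

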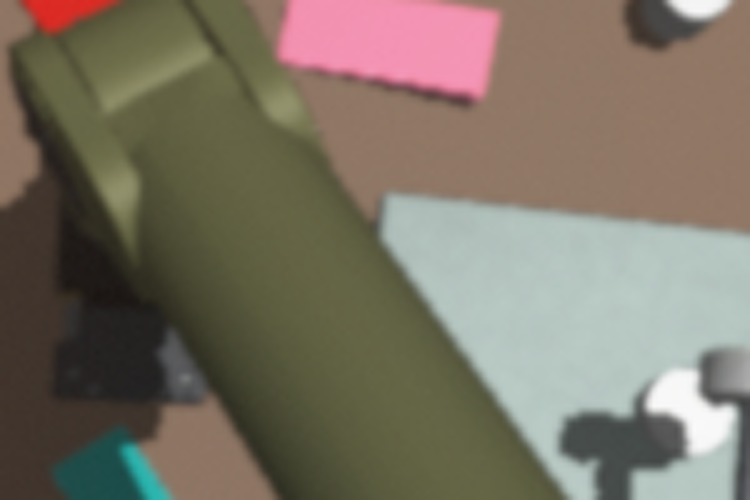

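The side crop shows the wedge's lower -x edge running from about crop (355,398) to (475,332). The top view is hidden by the arm. I'll back off and lift to see the wedge properly.

>>> drive_tool(
  moves="0.02 0 0 0 -0.6; 0.05 0 -0.03 0 -0.6; 0.09 0 -0.08 0 -0.6; 0.13 0 -0.12 0 -0.6; 0.17 0 -0.15 0 -0.6; 0.21 0 -0.17 0 -0.6; 0.21 0 -0.17 0 -0.6; 0.21 0 -0.17 0 -0.6",
)

```text
time_s: 6.65
tool_pos: [0.5752, 0.2849, 0.1819]
tool_rot: [179.9, -0.1, 87.0]
force: [0.6, -0.2, -0.5]
grip_width: 0.017
```

```bash
python3 - <<'E'
from h import *
o=get_obs();print(o["time_s"],o["tool_pos"],o["tool_rot"],o["force"])
for c in("side","top"):
    im,D=read_camera(c);np.save(f"I{c}3",im)
    q,f,n=fitwedge(im,c,(.555,.002,np.deg2rad(-94)));print(c,q,np.rad2deg(q[2]),f,n)
    cr=im[160:280,230:390] if c=="side" else im[160:280,240:400]
    cv2.imwrite(f"pics/{c}3.png",cv2.resize(cr[:,:,::-1],None,fx=2.5,fy=2.5,interpolation=cv2.INTER_CUBIC))
a=cv2.imread("pics/side3.png");b=cv2.imread("pics/top3.png");cv2.imwrite("pics/both3.png",np.hstack([a,b]))
E
```

```text
6.65 [0.57520374 0.28494611 0.18192457] [ 1.79911272e+02 -1.49374952e-01  8.69670767e+01] [ 0.59978027 -0.16938139 -0.52040238]
side [ 0.55699635 -0.00443878 -1.44811918] -82.97111741502908 317.2269287109375 59.0
top [ 0.55955964  0.00484384 -1.63234814] -93.52665886544207 23.90030860900879 764.0
```

View pics/both3.png

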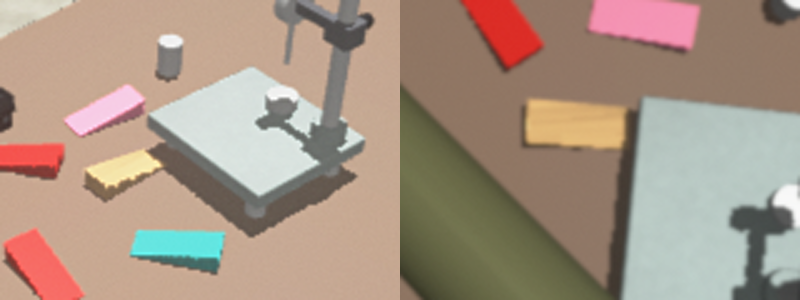

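The wedge now heads at -93.5°, with the foot about 5 mm off its centre line. Next I'll approach again, turn 3°, and push along -97°.

>>> drive_tool(
  moves="-0.05 0 0 3 -0.6; -0.1 0 0.02 3 -0.6; -0.15 0.001 0.06 3 -0.6; -0.185 0.002 0.1 3 -0.6; -0.185 0.002 0.14 3 -0.6; -0.185 0.002 0.171 3 -0.6; -0.195 0.002 0.171 3 -0.6; -0.205 0.002 0.171 3 -0.6",
)

```text
time_s: 7.55
tool_pos: [0.5646, 0.0738, 0.0086]
tool_rot: [-179.8, 0.1, 83.6]
force: [0.6, -1.0, 1.1]
grip_width: 0.0176
```

>>> drive_tool(
  moves="-0.009 0 0 0 -0.6; -0.018 0 0 0 -0.6; -0.027 0 0 0 -0.6; -0.036 0 0 0 -0.6; -0.045 0 0 0 -0.6; -0.053 0 0 0 -0.6; -0.06 0 0 0 -0.6; -0.065 0 0 0 -0.6",
)

```text
time_s: 8.35
tool_pos: [0.5587, 0.0108, 0.0095]
tool_rot: [-180.0, 0.0, 83.6]
force: [0.5, 1.1, 1.7]
grip_width: 0.0171
```

```bash
python3 - <<'E'
from h import *
for i in range(3):
    read_camera("side");o=get_obs();print(o["time_s"],o["tool_pos"],o["tool_rot"],o["force"])
E
```

```text
8.4 [0.55863399 0.00984999 0.00936522] [-1.79980192e+02  5.41705106e-02  8.35837184e+01] [0.1750731  0.92537052 0.49148986]
8.45 [0.55852057 0.01015415 0.00928452] [-1.79965705e+02  6.27286622e-02  8.35800911e+01] [-0.52571138 -0.15451945  0.58954066]
8.5 [0.55844179 0.01057534 0.00921859] [-1.79956259e+02  5.65349813e-02  8.36062633e+01] [ 0.05787496 -0.1104956  -0.08210533]
```

>>> drive_tool(
  moves="-0.0015 0 0 0 -0.6; -0.003 0 0 0 -0.6; -0.0045 0 0 0 -0.6; -0.006 0 0 0 -0.6; -0.0075 0 0 0 -0.6; -0.009 0 0 0 -0.6; -0.0105 0 0 0 -0.6; -0.0105 0 0 0 -0.6",
)

```text
time_s: 9.3
tool_pos: [0.5577, 0.0007, 0.0095]
tool_rot: [180.0, 0.0, 83.6]
force: [0.8, 0.0, -0.1]
grip_width: 0.0173
```

>>> drive_tool(
  moves="-0.0005 0 0 0 -0.6; -0.001 0 0 0 -0.6; -0.0015 0 0 0 -0.6; -0.002 0 0 0 -0.6; -0.0025 0 0 0 -0.6; -0.003 0 0 0 -0.6; -0.003 0 0 0 -0.6; -0.003 0 0 0 -0.6",
)

```text
time_s: 10.1
tool_pos: [0.5574, -0.0019, 0.0096]
tool_rot: [180.0, 0.0, 83.7]
force: [-0.7, 0.5, 0.8]
grip_width: 0.0175
```

>>> drive_tool(
  moves="-0.0005 0 0 0 -0.6; -0.001 0 0 0 -0.6; -0.0015 0 0 0 -0.6; -0.002 0 0 0 -0.6; -0.0025 0 0 0 -0.6; -0.003 0 0 0 -0.6; -0.003 0 0 0 -0.6; -0.003 0 0 0 -0.6",
)

```text
time_s: 10.9
tool_pos: [0.5571, -0.0041, 0.0096]
tool_rot: [180.0, -0.0, 83.7]
force: [1.1, 4.3, 0.5]
grip_width: 0.0172
```

>>> drive_tool(
  moves="-0.0005 0 0 0 -0.6; -0.001 0 0 0 -0.6; -0.0015 0 0 0 -0.6; -0.002 0 0 0 -0.6; -0.0025 0 0 0 -0.6; -0.0025 0 0 0 -0.6; -0.0025 0 0 0 -0.6; -0.0025 0 0 0 -0.6",
)

```text
time_s: 11.7
tool_pos: [0.557, -0.0048, 0.0096]
tool_rot: [180.0, -0.2, 83.7]
force: [1.1, 8.1, -0.6]
grip_width: 0.0171
```

Contact force climbed to 8 N, so the wedge is snug. Backing off to look.

>>> drive_tool(
  moves="0.01 0 0 0 -0.6; 0.03 0 0 0 -0.6; 0.06 0 -0.02 0 -0.6; 0.1 0 -0.06 0 -0.8; 0.14 0 -0.1 0 -1; 0.18 0 -0.14 0 -1; 0.2 0 -0.15 0 -1; 0.2 0 -0.15 0 -1",
)

```text
time_s: 12.5
tool_pos: [0.58, 0.1979, 0.1641]
tool_rot: [179.6, -0.2, 84.0]
force: [1.0, 1.8, 0.3]
grip_width: 0.0005
```

```bash
python3 - <<'E'
from h import *
o=get_obs();print(o["time_s"],o["tool_pos"],o["tool_rot"],o["force"])
for c in("side","top"):
    im,D=read_camera(c);np.save(f"I{c}4",im);np.save(f"D{c}4",D)
    cr=im[160:280,230:390] if c=="side" else im[160:280,260:420]
    cv2.imwrite(f"pics/{c}4.png",cv2.resize(cr[:,:,::-1],None,fx=2.5,fy=2.5,interpolation=cv2.INTER_CUBIC))
a=cv2.imread("pics/side4.png");b=cv2.imread("pics/top4.png");cv2.imwrite("pics/both4.png",np.hstack([a,b]))
im=np.load("Itop4.npy");hsv=cv2.cvtColor(im,cv2.COLOR_RGB2HSV)
s=np.zeros(im.shape[:2],np.uint8);s[185:230,285:345]=1
m=s&(hsv[...,0]>11)&(hsv[...,0]<24)&(hsv[...,1]>95)&(hsv[...,2]>120)
p=np.argwhere(m)[:,::-1].astype(np.float32);W=np.array([world("top",q,0,z=.020) for q in p])[:,:2]
r=cv2.minAreaRect((W*1000).astype(np.float32));print(len(p),r,cv2.boxPoints(r).tolist())
# stand shift: compare plate edges with the first picture
I0=np.load("Itop.npy");d=cv2.phaseCorrelate(I0[225:300,365:425].mean(2).astype(np.float64),im[225:300,365:425].mean(2).astype(np.float64));print("shift px",d)
E
```

```text
12.5 [0.57997463 0.19788104 0.16408113] [179.62764169  -0.24352354  84.03184568] [0.95384456 1.79842669 0.3173222 ]
267 ((552.5571899414062, -32.06128692626953), (38.456329345703125, 49.059810638427734), 84.3143539428711) [[526.2429809570312, -48.76466751098633], [575.0614624023438, -53.62504577636719], [578.8713989257812, -15.357906341552734], [530.0529174804688, -10.497528076171875]]
shift px ((-0.06608020263202619, 0.4633463669898674), 0.9977505520959605)
```

View pics/both4.png

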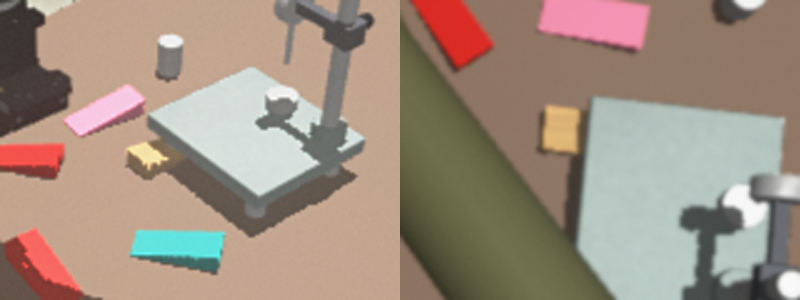

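The wedge sits about central: the foot is roughly +19 mm along it and 2 mm lateral. The plate hasn't visibly shifted. Now the press, with the jaws shut.

>>> drive_tool(
  moves="-0.045 0 0 0 -1; -0.09 0 0 0 -1; -0.135 0 0 0 -1; -0.18 0 0 0 -1; -0.225 -0.001 0 0 -1; -0.27 -0.001 0.02 0 -1; -0.287 -0.001 0.06 0 -1; -0.287 -0.001 0.09 0 -1",
)

```text
time_s: 13.4
tool_pos: [0.5428, -0.1018, 0.0663]
tool_rot: [-179.8, 0.3, 83.0]
force: [0.8, 1.2, 0.1]
grip_width: 0.0007
```

>>> drive_tool(
  moves="0 0 0.002 0 -1; 0 0 0.003 0 -1; 0 0 0.004 0 -1; 0 0 0.005 0 -1; 0 0 0.006 0 -1; 0 0 0.007 0 -1; 0 0 0.008 0 -1; 0 0 0.008 0 -1",
)

```text
time_s: 14.2
tool_pos: [0.5461, -0.0936, 0.0615]
tool_rot: [-180.0, 0.0, 83.7]
force: [-0.4, -0.8, 0.4]
grip_width: 0.0009
```

>>> drive_tool(
  moves="0.004 0 -0.001 0 -1; 0.006 0.002 0 0 -1; 0.006 0.002 0.001 0 -1; 0.006 0.002 0.0015 0 -1; 0.006 0.002 0.002 0 -1; 0.006 0.002 0.0025 0 -1; 0.006 0.002 0.003 0 -1; 0.006 0.002 0.003 0 -1",
)

```text
time_s: 15.0
tool_pos: [0.5495, -0.087, 0.0612]
tool_rot: [180.0, 0.0, 83.7]
force: [-6.6, 0.6, 17.8]
grip_width: 0.0005
```

>>> drive_tool(
  moves="0 0 -0.0005 0 -1; 0 0 -0.001 0 -1; 0 0 -0.0012 0 -1; 0 0 -0.0012 0 -1; 0 0 -0.0012 0 -1; 0 0 -0.0012 0 -1; 0 0 -0.0012 0 -1; 0 0 -0.0012 0 -1",
)

```text
time_s: 15.8
tool_pos: [0.5493, -0.0871, 0.0614]
tool_rot: [180.0, 0.0, 83.7]
force: [-3.7, 2.1, 10.6]
grip_width: 0.0002
```

The corner holds at about 10 N without dipping. Now lifting off and moving clear.

>>> drive_tool(
  moves="0 0 -0.003 0 -1; 0 0 -0.01 0 -1; 0 0 -0.04 0 -1; 0 0 -0.08 0 -1; 0.04 0 -0.11 0 -1; 0.09 0 -0.11 0 -1; 0.14 0 -0.11 0 -1; 0.19 0 -0.11 0 -1",
)

```text
time_s: 16.6
tool_pos: [0.5701, 0.1022, 0.1705]
tool_rot: [179.9, 0.0, 83.6]
force: [1.4, 0.6, 0.2]
grip_width: 0.0006
```

>>> drive_tool(
  moves="0.05 0 0 0 -1; 0.1 0 0 0 -1; 0.1 0 0 0 -1; 0.1 0 0 0 -1; 0.1 0 0 0 -1; 0.1 0 0 0 -1; 0.1 0 0 0 -1; 0.1 0 0 0 -1",
)

```text
time_s: 17.4
tool_pos: [0.5811, 0.199, 0.1698]
tool_rot: [180.0, 0.0, 83.5]
force: [0.9, -0.9, -0.4]
grip_width: 0.0005
```

```bash
python3 - <<'E'
from h import *
o=get_obs();print(o["time_s"],o["tool_pos"],o["force"])
A={}
for c in("side","top"):
    im,D=read_camera(c);A[c]=im
    cr=im[160:280,230:390] if c=="side" else im[160:280,260:420]
    cv2.imwrite(f"pics/{c}5.png",cv2.resize(cr[:,:,::-1],None,fx=2.5,fy=2.5,interpolation=cv2.INTER_CUBIC))
    I0=np.load(f"I{c}.npy");b=(slice(225,300),slice(365,425)) if c=="top" else (slice(150,250),slice(300,390))
    print(c,"shift px vs start",cv2.phaseCorrelate(I0[b].mean(2).astype(float),im[b].mean(2).astype(float)))
    I4=np.load(f"I{c}4.npy");b=(slice(190,230),slice(310,350)) if c=="top" else (slice(205,235),slice(275,310))
    print(c,"wedge area mean abs diff vs before press",np.abs(I4[b].astype(float)-im[b]).mean())
    if c=="top":
        s=[(v,u) for v in range(205,290) for u in range(345,380)]
        P=np.array([world("top",(u,v),D,r=0) for v,u in s if D[v,u]>0]);P=P[abs(P[:,2]-.06)<.01]
        k=np.linalg.lstsq(np.c_[P[:,:2],np.ones(len(P))],P[:,2],rcond=None)[0];print("plate tilt",k[:2],len(P))
a=cv2.imread("pics/side5.png");b=cv2.imread("pics/top5.png");cv2.imwrite("pics/both5.png",np.hstack([a,b]))
E
```

```text
17.4 [0.58113445 0.19895393 0.16978435] [ 0.86391114 -0.92869675 -0.38717808]
side shift px vs start ((0.004045443740466226, -0.019251356194324387), 0.9841873431998013)
side wedge area mean abs diff vs before press 1.0673015873015872
top shift px vs start ((-0.033012015011689044, 0.46422491982217906), 0.993663961857375)
top wedge area mean abs diff vs before press 0.5277083333333333
plate tilt [-4.86832997e-05  7.38851527e-04] 2835
```

View pics/both5.png

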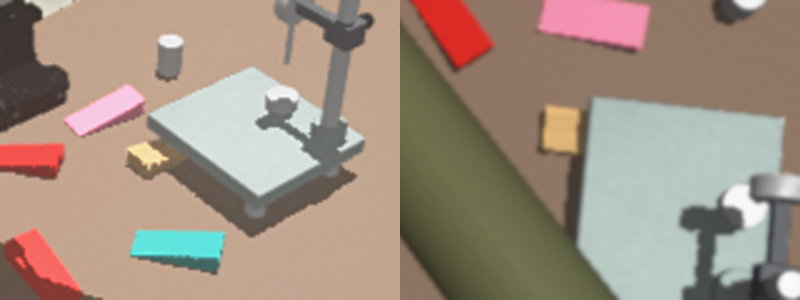

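The wedge is unmoved since before the press, the plate is level, and the arm is clear.

```bash
python3 -c "
from cell import *
print(sign_off())"
```

```text
the job is handed in; nothing more can be done
None
```

I pushed the wooden wedge under the short foot until it was snug, pressed on the plate over that foot to check it, and handed the job in at about 17.5 s. No verdict was reported.

- **Push:** I drove the wedge in two strokes from its back, correcting its heading between them. The resistance rose to about 8 N, in the snug range and below the 10 N where the stand would slide. The foot sits about 19 mm along the wedge from its middle and 2 mm off its centre line.
- **Press:** With the fingers shut, I pressed over the short foot. The force briefly reached 18 N, more than I meant, with about 7 N sideways, so I eased it to about 10 N and held it there. The fingertip stayed at 61 mm, so the corner did not dip.
- **Last checks:** The plate's tilt measured under 0.001 rad. The wedge had not moved since before the press. The side view showed no stand movement, while the top view showed about 0.5 px (around 1 mm), so the two disagree slightly. The arm was clear of everything.
- **Not measured:** I could not measure the final force between the wedge and the foot. That it still bears is inferred from the push resistance and the firm press. I did not check each bystander's position separately at the end.

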